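Raise the inspection camera three clicks and its light two

ROBOT

A 6-joint arm with a two-finger parallel gripper is mounted at the origin on the work surface. World frame = base frame: x ahead of the robot, y to its left, z up, the work surface at z = 0. Lengths are in mm, angles in degrees, forces in N, time in s.
With the tool pointing down it reaches from about 425 to 950 mm from the base axis. Payload 14.7 kg.
Tool frame: the origin (TCP) lies on the centre line of the jaws, within the pads' length; the fingertips stand 14 mm ahead of it and the grasp point (between the pads) lies 5 mm behind it; z points along the fingers, y is the line along which they close (so a half turn about z gives the same grasp; the last joint's range is limited). The gripper opens to 85 mm and grips with 20 to 120 N. Pads are 22 mm wide; open, the fingers measure 114 mm over their backs; the gripper's body (76 mm by 85 mm) begins 54 mm behind the grasp point. The pads swing forward as they close: fully open they stand 13 mm farther back than shut.
Start: joints at [-75.55, 27.513, 91.461, -0, 61.026, -2.67], TCP at [191.359, -621.188, 245.297] pointing down, gripper open.
Joint ranges: [-157.49, 157.49], [-46.99, 117.5], [13.45, 153.17], [-89.5, 269.5], [5.16, 153.95], [-167.48, 167.48]. Speed limits (degrees/s): [108.29, 108.29, 136.94, 172.46, 172.46, 172.46].

INTERFACE

Orientations are given as [roll, pitch, yaw] about the fixed x, y, z axes, in that order (R = Rz(yaw) Ry(pitch) Rx(roll)).
In Python, from bench import r gives the robot as it stands.
- The arm moves only by the tool servo_tool, never from a script. Its argument "deltas" is a list that holds one entry, the list of rows, each a list of 7 numbers: the turn, a rotation vector about the tool's x, y, z in degrees, then the shift along the tool's x, y, z in mm, then the closure, from 0 (fully open) to 1 (shut). In form: [[[rx, ry, rz, tx, ty, tz, jaw], ...]]. A call has 1 to 8 rows; each row is the pose to reach, as a shift and turn from the pose commanded when the call began, along the tool's axes at that moment; what a row does not reach only later rows make up. A row lasts 1/8 s, in which the tool goes at most 62.5 mm and 10.7 degrees, less where a joint would pass 70% of its speed; a pose out of reach is approached as far as the arm can. A call with a gripper value outside its range is refused whole. The fingers move at their own pace and stop on an object; "grip_force" is the grip in N (left out, the last holds). Time passes only in rows, so rows that repeat a pose let the fingers close. It gives the time, the measured TCP pose, the force, the opening and the grip force at its end, in the units of the state.
- r.sense(): the state, without advancing time (a new reading comes with each control period).
- r.read_camera(name): name is "side" or "top" or "wrist"; returns a dict with "image" (384x512x3 uint8, red, green, blue), "intrinsics" (3x3 intrinsics, pixels), "rvec" (rotation vector, rad) and "tvec" (3), from world to camera coordinates, as OpenCV has them; the wrist camera has in their place "mount" (4x4, takes a point from camera to tool coordinates, whose origin is the TCP and whose axes are the flange's). Camera axes: x right, y down, z forward; pixel columns grow to the right and rows downward; lengths in mm; the calibration is good to about 2 mm. A picture is of the moment at which its call begins: read the wrist's pose just before it. There is no depth.
- r.job_done(): hands the job in; it is judged then, once.
Trained networks look in a picture, given as the dict that the camera call returned (one of the last four; its "shot" number tells which), for a name from the list of things; names that differ only in an ending like _2 or _b are one class to them, and where a whole thing is asked for, a point or a joint stands for the part that bears it (a point fixed in the world has none). Each returns a list of dicts, best first, with "p" (0 to 1); they miss things now and then, are a little off and sometimes report something else, mostly with a low value. They report only what shows in the picture. A call takes as long as a camera call. They do not tell look-alikes from the thing itself.
- r.recognise(picture, name): "at" ([x, y, z] in mm, in the coordinates of the camera as it stood for that picture, good to about 4 mm: the middle of the surface that is visible of it).
- r.outline_of(picture, name): "pixels" (384x512 bool, what is visible of it).
- r.pinpoint(picture, name): "at" ([x, y, z] in mm, in the coordinates of the camera as it stood for that picture, good to about 4 mm: a listed point, or the origin of a listed thing).
The state is a dict: "clock": time; "joint_positions": joint angles; "dq": joint speeds; "joint_efforts": joint torques, N m; "position": TCP position; "eef_rot": TCP orientation; "ft_force": force on the tool from outside, world axes, zero at the start; "torque": the same for the moment, N m; "width": finger opening in mm; "grip_force": force on a finger pad.
Only numpy, scipy, OpenCV 4.12 (cv2) and the standard library are available. Lean on these libraries where they do the work, as an engineer would, in place of code of your own. Each camera call takes 0.05 s, during which the arm holds its last target. There are 200 camera calls.

TASK

The next board has taller parts: press down the ratchet stand's lever to raise the inspection camera exactly three clicks from where it is now and let the lever come back up, then turn the dial on the light control box two clicks clockwise to brighten the ring light. The column cannot be lowered again, so do not go past. Do not touch the camera, its arm or the column, and leave the other things where they are.

Things in the scene. Friction and masses are not known exactly. Their poses are not given: they have to be found in the camera images.
- column (a joint): height in m of the stand's ratchet column, which carries the camera arm, above its lowest notch. Notches at 0, 0.009, 0.018 ... 0.063 (9 mm each, one click); starts on one of the lowest three. Lift it 0.5 mm or more, but under 8 mm, past the wanted notch: when the lever is let go it settles back onto that notch. A sprung pawl lets it only rise.
- column_top (a point): top of the stand's square column (24 x 30 mm), 240 mm above the table at notch 0. The point's x axis points along the stand away from the lever's pad; a level arm on top carries the black camera 115 mm further that way (42 mm wide, top 14 mm above this point, white ring light below it 68 mm wide). The lever's fulcrum is 100 mm and its pad 206 mm the other way. Not to be touched.
- lever_pad (a point): centre of the top face of the black rubber pad (52 mm along, 46 mm across) on the end of the stand's lever, on the robot's side; about 143 mm above the table when up, then sloping 0.4 rad with its outer end higher. It is pressed straight down; it swings in an arc, drifting up to 14 mm away from the column. A spring of 3 to 4 N brings it back; lifting takes about 6 to 15 N.
- lever (a joint): lever angle in rad: 0 = up, grows as the pad is pressed, 0.4 = level, stop at 0.9. Fulcrum 85 mm above the table, pad arm 120 mm, lifting arm 70 mm: its nose lifts 0.583 mm per mm that the pad goes down. At notch 0 the nose starts just under the column's lug; at higher notches it first moves freely until it has lifted by the column's height.
- dial (a joint): angle of the light dial in rad, growing clockwise seen from above. It clicks every 0.524 (30 degrees) from 0 to 4.19, nine places with a stop at both ends, and starts on the second place, 0.524. A detent of about 0.03 N m pulls it into the nearest click when let go.
- dial_grip (a point): centre of the dial's upright grip bar, on the dial's vertical axis, 65 mm above the table. The bar is 50 mm long (point x axis), 13 mm thick (y) and 24 mm high: its top is 12 mm above, its foot 12 mm below this point. Under it a black disc, 54 mm wide, 8 mm thick, on the fixed grey light control box (110 x 130 mm, 45 mm high).
- dial_pointer (a point): end of the white line on top of the dial's bar, 24 mm from the dial's axis.
- tray: clear open tray, 70 x 100 x 25 mm, in front of the light control box; origin under its centre. Bystander.
- pot: small round metal potentiometer, 24 mm wide, 26 mm high, behind the light control box; origin under its centre. Bystander.
- multimeter: black hand-held multimeter lying flat, 160 x 78 x 34 mm; origin under its centre. Bystander.
- screwdriver: screwdriver lying flat, 160 mm long; origin near its middle. Bystander.
- bottle: white bottle, 52 mm wide, 130 mm high; origin under its centre. Bystander.
- jar: clear jar with a metal lid, 60 mm wide, 60 mm high; origin under its centre. Bystander.
Not all that is in view belongs to the job. Of the things like the part that bears dial, leave any that is pink; of the rest the larger one is meant.

How it is judged:
By the outcome, as a careful person would: the job done as asked, in the order asked, and still so for the second after the job is handed in, with the robot touching nothing.
It also fails if it takes over 45 s, if anything falls off the work surface, if the arm or the gripper's body presses on something with over 40 N, if the wrist force passes 120 N, or if a joint passes its speed limit or range.

## Working session

There is one attempt and no reset: what is moved stays moved. The work goes in short steps, Python scripts to look and compute and a tool call to move; the robot and the scene stay as the last step left them, time stands still between calls to the robot, and variables do not carry over. Pictures are saved under pics/ and viewed, at most 10 in all, crops included, and the job is handed in when it is done.

Besides the shell and the picture viewer there is one more tool, called after "Call:" as a command line: name --argument value ..., lists and objects as JSON in quotes. servo_tool: Moves the arm, as the interface text tells. Its arguments: {"type":"object","properties":{"deltas":{"type":"array"},"grip_force":{"type":"number"}},"required":["deltas"]}

```bash
mkdir -p pics; cat > h.py <<'E'
import numpy as np, cv2
from scipy.spatial.transform import Rotation as R
from bench import r
def toolT(s):
    T=np.eye(4); T[:3,:3]=R.from_euler('xyz',s['eef_rot'],degrees=True).as_matrix(); T[:3,3]=s['position']; return T
def cam(name):
    s=r.sense(); p=r.read_camera(name)
    if name=='wrist': M=toolT(s)@np.array(p['mount'])
    else:
        E=np.eye(4); E[:3,:3]=cv2.Rodrigues(np.array(p['rvec'],float))[0]; E[:3,3]=np.ravel(p['tvec']); M=np.linalg.inv(E)
    return p,M
def w(M,a): return (M@np.append(a,1))[:3].round(1)
def save(p,f,crop=None,k=1):
    im=p['image'][:,:,::-1]
    if crop: im=im[crop[1]:crop[3],crop[0]:crop[2]]
    cv2.imwrite('pics/'+f,cv2.resize(im,None,fx=k,fy=k,interpolation=cv2.INTER_CUBIC))
E
python3 - <<'E'
from h import *
s=r.sense(); print(s['eef_rot'],s['position'],s['clock'])
ims=[]
for c in ['side','top']:
    p,M=cam(c); ims.append(p['image'])
    print(c,M[:3,3].round(),M[:3,2].round(2))
    for n in ['column_top','lever_pad','dial_grip','dial_pointer','tray','pot','multimeter','screwdriver','bottle','jar']:
        print(n,[(w(M,d['at']).tolist(),round(d['p'],2)) for d in r.pinpoint(p,n)[:3]])
    save(p,c+'.png',None,1.5)
E
```

```text
[-1.79928501e+02 -3.38542763e-03  1.71165846e+01] [ 191.23845172 -620.81879571  244.64563644] 0.0
side [ 464. -800. 1039.] [ 0.14  0.67 -0.73]
column_top [([668.8, 158.2, 240.6], 0.91)]
lever_pad [([460.7, 177.9, 146.0], 0.89)]
dial_grip [([561.1, -159.9, 69.2], 0.83), ([556.0, -352.3, 51.0], 0.54), ([774.3, -147.3, 69.6], 0.49)]
dial_pointer [([754.4, -157.4, 75.5], 0.82), ([545.8, -359.4, 56.9], 0.65), ([534.0, -169.6, 78.7], 0.48)]
tray [([442.9, -203.4, -2.0], 0.78)]
pot [([641.0, -139.2, 5.8], 0.59)]
multimeter [([528.5, -12.9, 0.7], 0.88)]
screwdriver [([756.3, 7.7, -0.3], 0.57)]
bottle [([489.6, 449.6, 0.4], 0.85)]
jar []
top [ 475.  -11. 1276.] [ 0.11 -0.   -0.99]
column_top []
lever_pad [([461.8, 182.0, 146.0], 0.67), ([750.7, 5.3, -0.9], 0.49)]
dial_grip [([778.0, -140.9, 63.8], 0.63), ([555.8, -161.1, 61.0], 0.57), ([556.2, -345.9, 39.9], 0.4)]
dial_pointer [([531.9, -169.2, 74.0], 0.73), ([534.3, -9.3, -0.8], 0.72), ([756.5, -159.9, 70.5], 0.67)]
tray [([444.6, -207.4, 0.2], 0.56)]
pot [([641.4, -140.1, -3.7], 0.37), ([462.2, 182.9, 142.9], 0.37), ([535.8, -168.6, 75.1], 0.19)]
multimeter [([532.3, -9.3, -1.8], 0.62)]
screwdriver [([750.3, 6.5, 1.0], 0.53)]
bottle [([490.6, 451.0, 0.6], 0.87)]
jar [([443.4, -473.9, -3.2], 0.86)]
```

View pics/side.png

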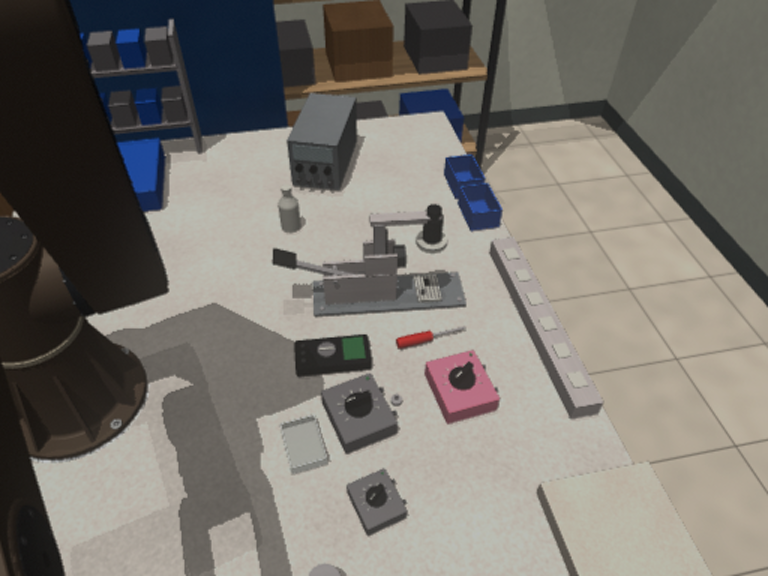

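View pics/top.png

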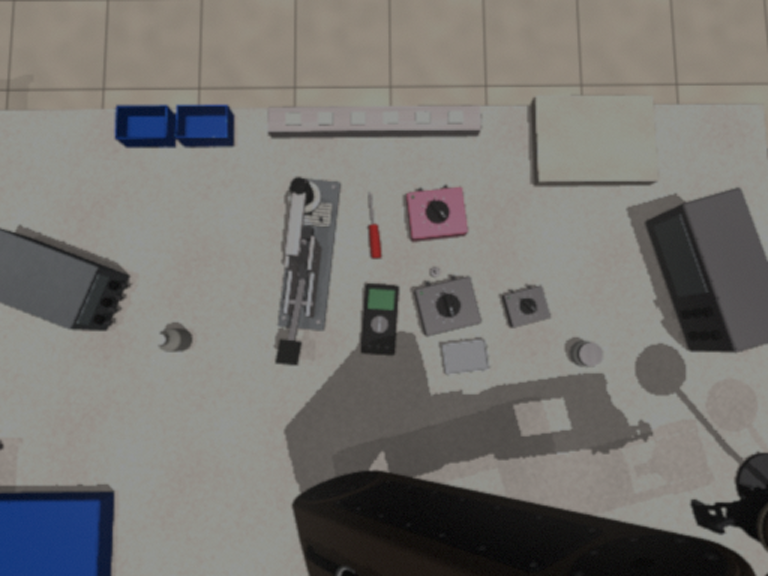

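The side view shows the stand, with the lever pad at (285,258), and the large grey box at (358,405). The pink box (462,385) and the small grey box (376,500) are decoys. I'll move around the base towards the pad with the fingers shut.

Call:
servo_tool --deltas '[[[0, 0, -67, 404, -264, 0, 1], [0, 0, -67, 404, -264, 0, 1], [0, 0, -67, 404, -264, 0, 1], [0, 0, -67, 404, -264, 0, 1], [0, 0, -67, 404, -264, 0, 1], [0, 0, -67, 404, -264, 0, 1], [0, 0, -67, 404, -264, 0, 1], [0, 0, -67, 404, -264, 0, 1]]]' --grip_force 40

```text
clock: 2.1
position: [501.2, -247.8, 245.5]
eef_rot: [180.0, 0.0, 84.2]
ft_force: [1.1, -0.9, 0.8]
width: 0.0
grip_force: 0.0
```

```bash
cat >> h.py <<'E'
def delta(pos,yaw):
    s=r.sense(); T=toolT(s); d=T[:3,:3].T@(np.array(pos)-T[:3,3]); y=s['eef_rot'][2]
    print('at',np.round(s['position'],1),'rpy',np.round(s['eef_rot'],1),'-> rz',round(-(yaw-y),1),'t',d.round(1),'F',np.round(s['ft_force'],1),'w',round(s['width'],1),'clk',s['clock'])
E
python3 - <<'E'
from h import *
delta((435,180,255),84.5)
p,M=cam('side')
# dial bar and column
K=np.array(p['intrinsics'])
for n in ['column_top','lever_pad','dial_grip']: print(n,[(w(M,d['at']).tolist(),round(d['p'],2)) for d in r.pinpoint(p,n)[:3]])
np.savez('ref.npz',im=p['image'],K=K,M=M)
q=np.linalg.inv(M)@np.array([669,158,241,1]); print('col px',(K@q[:3]/q[2])[:2], K[0,0],q[2])
E
```

```text
at [ 501.2 -247.8  245.5] rpy [180.    0.   84.2] -> rz -0.3 t [ 419.  -108.8   -9.6] F [ 1.1 -0.9  0.8] w 0.0 clk 2.1
column_top [([670.0, 158.9, 242.2], 0.96)]
lever_pad []
dial_grip [([557.8, -166.7, 70.0], 0.79), ([557.2, -353.4, 52.8], 0.75), ([771.4, -143.5, 64.8], 0.51)]
col px [253.31853852 143.87490008] 400.1789944476703 1251.227374089414
```

Call:
servo_tool --deltas '[[[0, 0, 0, 419, -50, -5, 1], [0, 0, 0, 419, -50, -5, 1], [0, 0, 0, 419, -50, -5, 1], [0, 0, 0, 419, -50, -5, 1], [0, 0, 0, 419, -50, -5, 1], [0, 0, 0, 419, -50, -5, 1], [0, 0, 0, 419, -50, -5, 1], [0, 0, 0, 419, -50, -5, 1]]]'

```text
clock: 3.3
position: [493.0, 173.6, 250.4]
eef_rot: [180.0, -0.0, 84.2]
ft_force: [0.6, -0.7, -0.5]
width: 0.1
grip_force: 0.0
```

```bash
python3 - <<'E'
from h import *
p,M=cam('wrist')
for n in ['lever_pad','column_top']: print(n,[(w(M,d['at']).tolist(),round(d['p'],2)) for d in r.pinpoint(p,n)[:3]])
save(p,'w1.png')
delta((458,180,170),84.5)
E
```

```text
lever_pad [([460.2, 178.9, 142.5], 0.87)]
column_top []
at [493.  170.7 250.3] rpy [-180.     0.    84.1] -> rz -0.4 t [  5.7 -35.8  80.3] F [-0.2  0.5  0.6] w -0.2 clk 3.45
```

View pics/w1.png

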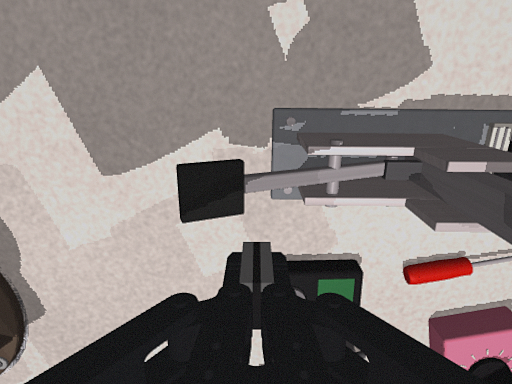

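The wrist view shows the pad at (210,190), which agrees with its network position (460,179,143). Next I'll move over it.

Call:
servo_tool --deltas '[[[0, 0, 0, 5, -36, 30, 1], [0, 0, 0, 5, -36, 70, 1], [0, 0, 0, 5, -36, 70, 1], [0, 0, 0, 5, -36, 70, 1]]]'

```text
clock: 3.95
position: [458.6, 179.9, 181.4]
eef_rot: [180.0, -0.0, 84.0]
ft_force: [-1.0, -0.2, 0.6]
width: -0.2
grip_force: 0.0
```

Call:
servo_tool --deltas '[[[0, 0, 0, 0, 0, 5, 1], [0, 0, 0, 0, 0, 10, 1], [0, 0, 0, 0, 0, 15, 1], [0, 0, 0, 0, 0, 20, 1], [0, 0, 0, 0, 0, 22, 1], [0, 0, 0, 0, 0, 22, 1]]]'

```text
clock: 4.7
position: [457.7, 180.7, 158.3]
eef_rot: [-180.0, 0.0, 84.1]
ft_force: [-0.7, 0.1, 5.1]
width: -0.3
grip_force: 2.1
```

Call:
servo_tool --deltas '[[[0, 0, 0, 0, 0, 2, 1], [0, 0, 0, 0, 0, 4, 1], [0, 0, 0, 0, 0, 4, 1]]]'

```text
clock: 5.08
position: [458.0, 180.8, 154.8]
eef_rot: [179.9, -0.0, 84.1]
ft_force: [-2.4, -0.0, 12.2]
width: -0.2
grip_force: 5.1
```

Call:
servo_tool --deltas '[[[0, 0, 0, 0, -1, 2, 1], [0, 0, 0, 0, -1, 4, 1], [0, 0, 0, 0, -1, 4, 1]]]'

```text
clock: 5.45
position: [456.9, 180.9, 150.9]
eef_rot: [180.0, -0.0, 84.1]
ft_force: [-2.8, 0.9, 11.6]
width: -0.1
grip_force: 5.5
```

Call:
servo_tool --deltas '[[[0, 0, 0, 0, -1, 2, 1], [0, 0, 0, 0, -1, 4, 1], [0, 0, 0, 0, -1, 4, 1]]]'

```text
clock: 5.82
position: [456.0, 181.0, 146.8]
eef_rot: [180.0, -0.0, 84.1]
ft_force: [-1.6, -0.8, 11.3]
width: 0.2
grip_force: 5.0
```

```bash
cat >> h.py <<'E'
from scipy.optimize import brentq
def lift(ztip,X,a=14.5,t=12.2):
    f=lambda th:max(85+x*np.tan(.4-th)+t/np.cos(.4-th) for x in(X-a,X+a))-ztip
    th=brentq(f,-.2,1.1); return th, 70*(np.sin(.4)-np.sin(.4-th))
E
python3 - <<'E'
from h import *
delta((458,180,120),84)
for z in range(160,75,-4): print(z,np.round([lift(z-14,X)[1] for X in (105,110,115)],1))
E
```

```text
at [456.  181.  146.8] rpy [180.   -0.   84.1] -> rz 0.1 t [-0.8  2.1 26.8] F [-1.6 -0.8 11.3] w 0.2 clk 5.825
160 [1.2 2.1 2.9]
156 [3.1 3.9 4.7]
152 [5.  5.8 6.5]
148 [6.9 7.7 8.4]
144 [ 9.   9.6 10.3]
140 [11.  11.6 12.2]
136 [13.2 13.7 14.2]
132 [15.4 15.8 16.2]
128 [17.6 18.  18.3]
124 [19.8 20.1 20.4]
120 [22.1 22.3 22.5]
116 [24.5 24.6 24.7]
112 [26.8 26.8 26.8]
108 [29.7 29.6 29.5]
104 [32.8 32.5 32.3]
100 [35.9 35.5 35.1]
96 [39.  38.4 37.8]
92 [42.  41.2 40.5]
88 [44.9 44.  43.2]
84 [47.8 46.8 45.8]
80 [50.6 49.4 48.4]
76 [53.2 52.  50.8]
```

The force jumped to about 12 N straight after contact, so the column is on notch 0, as the side view also suggested. The target is a nose lift of about 31 mm, which puts TCP z near 106.

Call:
servo_tool --deltas '[[[0, 0, 0, 0, -1, 4, 1], [0, 0, 0, 0, -2, 8, 1], [0, 0, 0, 0, -3, 13, 1], [0, 0, 0, 0, -4, 18, 1], [0, 0, 0, 0, -4, 23, 1], [0, 0, 0, 0, -5, 28, 1], [0, 0, 0, 0, -5, 31, 1], [0, 0, 0, 0, -5, 31, 1]]]'

```text
clock: 6.82
position: [450.2, 181.4, 115.4]
eef_rot: [-180.0, 0.0, 84.1]
ft_force: [-4.3, 1.0, 7.7]
width: -0.1
grip_force: 4.2
```

```bash
cat >> h.py <<'E'
def colheight():
    d=np.load('ref.npz'); p,M=cam('side'); K=d['K']; W=np.linalg.inv(M)
    def px(z): q=W@np.array([670,158.5,z,1]); return (K@q[:3]/q[2])[:2]
    # camera + arm template tracking (upper column, arm) from reference
    a=cv2.cvtColor(d['im'],cv2.COLOR_RGB2GRAY); b=cv2.cvtColor(p['image'],cv2.COLOR_RGB2GRAY)
    x,y=246,140; t=cv2.resize(a[y:y+12,x:x+50],None,fx=8,fy=8,interpolation=cv2.INTER_CUBIC)
    s=cv2.resize(b[y-25:y+25,x-8:x+62],None,fx=8,fy=8,interpolation=cv2.INTER_CUBIC)
    m=cv2.matchTemplate(s,t,cv2.TM_CCOEFF_NORMED); _,v,_,l=cv2.minMaxLoc(m)
    dp=np.array([l[0]/8-8,l[1]/8-25]); g=(px(300)-px(240))/60
    print('shift px',dp,'score',round(v,2),'px/mm',g.round(3),'mm',round(dp@g/(g@g),1),[(w(M,e['at']).tolist(),round(e['p'],2)) for e in r.pinpoint(p,'column_top')[:1]])
    return p
E
python3 - <<'E'
from h import *
p=colheight(); delta((451,181,106.5),84)
save(p,'s2.png',(170,100,340,230),4)
E
```

```text
shift px [ 0.5 -6. ] score 0.99 px/mm [ 0.002 -0.259] mm 23.2 [([669.2, 159.7, 261.2], 0.9)]
at [450.2 181.4 115.5] rpy [-180.     0.    84.1] -> rz 0.1 t [-0.3  0.8  9. ] F [-2.8  3.2  7.6] w 0.1 clk 6.925
```

View pics/s2.png

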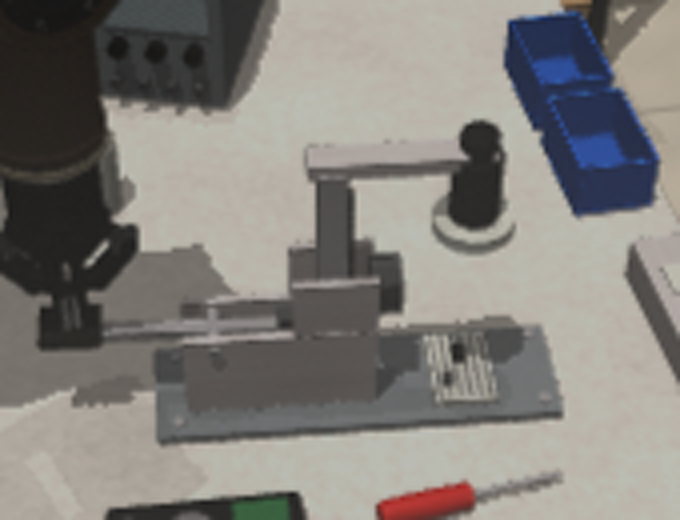

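The lever is nearly level, with the fingers on the pad at (70,320) and the column risen about 23 mm (model: 25). It needs 10 mm more.

Call:
servo_tool --deltas '[[[0, 0, 0, 0, 0, 4, 1], [0, 0, 0, 0, 0, 7, 1], [0, 0, 0, 0, 0, 10, 1], [0, 0, 0, 0, 0, 10, 1], [0, 0, 0, 0, 0, 10, 1]]]'

```text
clock: 7.55
position: [450.1, 181.4, 105.5]
eef_rot: [-179.9, 0.0, 84.1]
ft_force: [-5.5, 2.2, 9.4]
width: -0.1
grip_force: 5.2
```

```bash
python3 - <<'E'
from h import *
p=colheight(); delta((451,181,200),84)
E
```

```text
shift px [ 0.625 -7.5  ] score 0.98 px/mm [ 0.002 -0.259] mm 28.9 [([669.5, 159.9, 270.4], 0.92)]
at [450.  181.4 105.5] rpy [-179.9    0.    84.1] -> rz 0.1 t [ -0.3   0.9 -94.5] F [-5.7  1.4 10.2] w 0.3 clk 7.65
```

Call:
servo_tool --deltas '[[[0, 0, 0, 0, 0, 1, 1], [0, 0, 0, 0, 0, 2, 1], [0, 0, 0, 0, 0, 2, 1], [0, 0, 0, 0, 0, -8, 1], [0, 0, 0, 0, 0, -18, 1], [0, 0, 0, 0, 0, -28, 1], [0, 0, 0, 0, 2, -38, 1], [0, 0, 0, 0, 2, -48, 1]]]'

```text
clock: 8.65
position: [453.0, 181.1, 154.1]
eef_rot: [180.0, -0.0, 84.1]
ft_force: [2.2, 0.2, 0.7]
width: 0.2
grip_force: 0.8
```

Call:
servo_tool --deltas '[[[0, 0, 0, 0, -2, -10, 1], [0, 0, 0, 0, -2, -20, 1], [0, 0, 0, 0, -2, -50, 1], [0, 0, 0, 0, -2, -90, 1], [0, 0, 0, 0, -2, -90, 1]]]'

```text
clock: 9.28
position: [451.8, 181.8, 246.0]
eef_rot: [179.8, -0.1, 84.1]
ft_force: [-0.2, -0.4, -0.3]
width: -0.3
grip_force: 0.0
```

```bash
python3 - <<'E'
from h import *
p=colheight(); delta((520,-165,230),20)
for n in ['dial_grip','dial_pointer','lever_pad']: print(n,[(w(np.linalg.inv(np.linalg.inv(cam('side')[1])),d['at']).tolist(),round(d['p'],2)) for d in r.pinpoint(p,n)[:3]])
E
```

```text
shift px [ 0.5  -6.75] score 0.99 px/mm [ 0.002 -0.259] mm 26.0 [([669.7, 160.1, 266.3], 0.75)]
at [450.4 181.3 243.4] rpy [180.   -0.   84.1] -> rz 64.1 t [-337.3  104.7   13.4] F [ 0.3 -0.1 -0. ] w 0.3 clk 9.375
dial_grip [([559.2, -164.8, 69.1], 0.69), ([557.3, -350.0, 51.5], 0.62), ([772.4, -145.1, 66.0], 0.55)]
dial_pointer [([752.6, -157.2, 74.2], 0.69), ([548.2, -359.4, 55.9], 0.59), ([533.0, -169.6, 74.6], 0.51)]Traceback (most recent call last):
  File "<stdin>", line 3, in <module>
ValueError: only the last four pictures can be asked about
```

The column has settled at 26–27 mm, which is three notches, and the lever is released. Next is the dial.

Call:
servo_tool --deltas '[[[0, 0, 64, -337, 105, 10, 0], [0, 0, 64, -337, 105, 10, 0], [0, 0, 64, -337, 105, 10, 0], [0, 0, 64, -337, 105, 10, 0], [0, 0, 64, -337, 105, 10, 0], [0, 0, 64, -337, 105, 10, 0], [0, 0, 64, -337, 105, 10, 0], [0, 0, 64, -337, 105, 10, 0]]]'

```text
clock: 10.78
position: [520.1, -164.3, 232.9]
eef_rot: [-179.9, 0.0, 20.2]
ft_force: [0.3, 0.4, -0.5]
width: 85.3
grip_force: 0.0
```

```bash
python3 - <<'E'
from h import *
p,M=cam('wrist')
for n in ['dial_grip','dial_pointer']: print(n,[(w(M,d['at']).tolist(),round(d['p'],2)) for d in r.pinpoint(p,n)[:3]])
save(p,'w3.png')
delta((558,-162,130),20)
E
```

```text
dial_grip [([551.4, -345.2, 43.5], 0.97), ([555.4, -163.8, 66.7], 0.83), ([449.1, -478.4, 0.8], 0.62)]
dial_pointer [([541.9, -356.9, 50.3], 0.92), ([532.0, -166.6, 76.1], 0.74)]
at [ 520.4 -163.6  233.3] rpy [-180.     0.    20.2] -> rz 0.2 t [ 35.8  11.6 103.3] F [-0.3 -0.2  0.4] w 85.0 clk 10.925
```

View pics/w3.png

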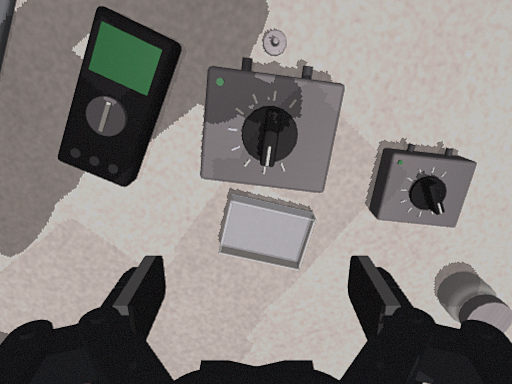

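The wrist view shows the target dial at (270,135) with its white line running down to (267,165). I'll measure the line's direction.

```bash
python3 - <<'E'
from h import *
p,M=cam('wrist'); K=np.array(p['intrinsics'])
im=p['image'].astype(int)
def ray(u,v,z):
    d=M[:3,:3]@np.linalg.inv(K)@[u,v,1]; return M[:3,3]+d*(z-M[2,3])/d[2]
sub=im[108:172,244:296]; wh=sub.min(2)>125
# inside black disc only
n,l,st,c=cv2.connectedComponentsWithStats(wh.astype(np.uint8))
for i in range(1,n):
    if st[i,4]<8: continue
    v,u=np.where(l==i); P=np.array([ray(a+244,b+108,77)[:2] for a,b in zip(u,v)])
    m=P.mean(0); e=np.linalg.svd(P-m)[2][0]; print(st[i],m.round(1),np.round(np.degrees(np.arctan2(e[1],e[0])),1),P.min(0).round(1),P.max(0).round(1))
save(p,'w4.png',(230,90,310,180),6)
E
```

```text
[20 39  8 25 70] [ 540.9 -166.8] -171.5 [ 528.8 -169.5] [ 551.6 -163.9]
[ 0 51  8  9 25] [ 530.4 -150.9] 162.9 [ 526.3 -152.9] [ 534.8 -148.9]
[37 55  5  9 25] [ 538.1 -182.5] -138.4 [ 534.8 -185.5] [ 541.4 -179.4]
```

View pics/w4.png

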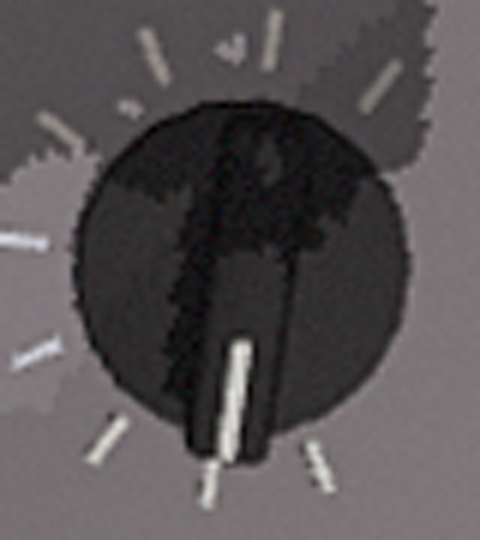

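Call:
servo_tool --deltas '[[[0, 0, 9, 33, 13, 30, 0], [0, 0, 9, 33, 13, 80, 0], [0, 0, 9, 33, 13, 120, 0], [0, 0, 9, 33, 13, 140, 0], [0, 0, 9, 33, 13, 160, 0], [0, 0, 9, 33, 13, 160, 0]]]'

```text
clock: 11.72
position: [555.2, -164.5, 72.3]
eef_rot: [-179.9, 0.1, 11.2]
ft_force: [0.2, -0.1, 0.1]
width: 85.7
grip_force: 0.0
```

Call:
servo_tool --deltas '[[[0, 0, 0, 0, 0, 0, 0.6], [0, 0, 0, 0, 0, 0, 0.75], [0, 0, 0, 0, 0, 0, 0.8], [0, 0, 0, 0, 0, 0, 0.9], [0, 0, 0, 0, 0, 0, 1], [0, 0, 0, 0, 0, 0, 1]]]' --grip_force 20

```text
clock: 12.48
position: [556.0, -164.2, 73.9]
eef_rot: [-179.9, -0.0, 11.1]
ft_force: [1.4, 15.5, 11.2]
width: 12.7
grip_force: 19.8
```

```bash
python3 - <<'E'
from h import *
s=r.sense(); print(s['torque'],s['grip_force'])
delta((556,-164,73),11)
p,M=cam('wrist'); save(p,'w5.png')
E
```

```text
[ 2.51889228 -0.10326716  0.09662212] 19.84315261244774
at [ 556.  -164.2   73.9] rpy [-179.9   -0.    11.1] -> rz 0.1 t [ 0.  -0.2  0.9] F [ 1.4 15.5 11.2] w 12.7 clk 12.475
```

View pics/w5.png

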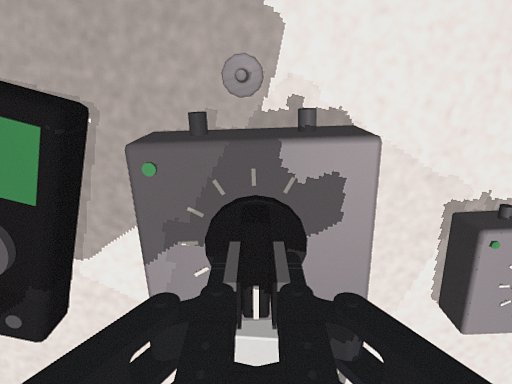

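The view shows the bar held between the fingers (257,300). A 15 N side load remains, so I'll ease it by about 1 mm and then turn 60° clockwise.

Call:
servo_tool --deltas '[[[0, 0, 0, 0, -1, -1, 1], [0, 0, 8, 0, -1, -1, 1], [0, 0, 17, 0, -1, -1, 1], [0, 0, 26, 0, -1, -1, 1], [0, 0, 35, 0, -1, -1, 1], [0, 0, 44, 0, -1, -1, 1], [0, 0, 53, 0, -1, -1, 1], [0, 0, 60, 0, -1, -1, 1]]]'

```text
clock: 13.52
position: [556.4, -162.5, 74.1]
eef_rot: [-179.9, 0.1, -49.2]
ft_force: [9.9, 23.7, -5.5]
width: 12.4
grip_force: 22.3
```

Call:
servo_tool --deltas '[[[0, 0, 0, 0, 0, 0, 1], [0, 0, 0, 0, 0, 0, 1]]]'

```text
clock: 13.78
position: [556.4, -162.5, 74.2]
eef_rot: [-179.9, 0.1, -48.9]
ft_force: [9.2, 22.8, -5.3]
width: 12.0
grip_force: 22.2
```

Call:
servo_tool --deltas '[[[0, 0, 0, -0.7, -1.4, 0, 1], [0, 0, 0, -0.7, -1.4, 0, 0.7], [0, 0, 0, -0.7, -1.4, 0, 0.3], [0, 0, 0, -0.7, -1.4, 0, 0], [0, 0, 0, -0.7, -1.4, 0, 0], [0, 0, 0, -0.7, -1.4, -40, 0], [0, 0, 0, -0.7, -1.4, -90, 0], [0, 0, 0, -0.7, -1.4, -130, 0]]]'

```text
clock: 14.78
position: [556.6, -163.2, 206.2]
eef_rot: [-180.0, -0.0, -48.9]
ft_force: [1.4, -0.6, -0.2]
width: 85.4
grip_force: 0.0
```

Call:
servo_tool --deltas '[[[0, 0, -11, -50, 0, 0, 0], [0, 0, -21, -50, 0, 0, 0], [0, 0, -31, -50, 0, 0, 0], [0, 0, -31, -50, 0, 0, 0]]]'

```text
clock: 15.28
position: [523.5, -125.4, 204.4]
eef_rot: [180.0, -0.0, -17.9]
ft_force: [-0.3, -1.1, 0.3]
width: 85.2
grip_force: 0.0
```

```bash
python3 - <<'E'
from h import *
delta((556,-164,200),-20)
p,M=cam('wrist')
for n in ['dial_grip','dial_pointer']: print(n,[(w(M,d['at']).tolist(),round(d['p'],2)) for d in r.pinpoint(p,n)[:3]])
save(p,'w6.png',None,1.5)
colheight()
E
```

```text
at [ 523.5 -125.4  204.4] rpy [180.   -0.  -17.9] -> rz 2.1 t [42.8 26.7  4.4] F [-0.3 -1.1  0.3] w 85.2 clk 15.275
dial_grip [([560.0, -162.6, 66.3], 0.63), ([551.3, -343.7, 43.6], 0.61)]
dial_pointer [([541.0, -144.2, 80.8], 0.81)]
shift px [ 0.5  -6.75] score 0.99 px/mm [ 0.002 -0.259] mm 26.0 [([672.2, 157.9, 269.4], 0.73)]
```

View pics/w6.png

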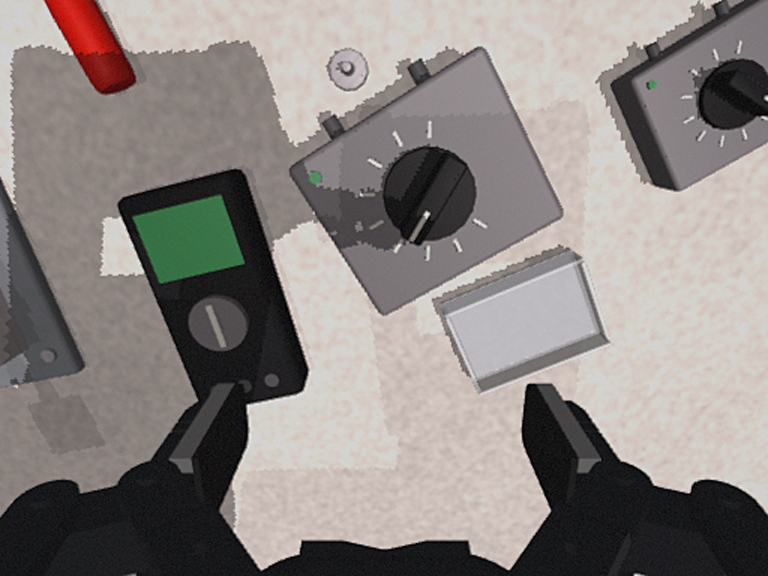

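The final view shows the pointer at (415,235), on the fourth of the nine ticks. It started on the second, so that is two clicks clockwise. The column has held at its third notch up, and the tray, pot and multimeter haven't moved. I'm handing in.

```bash
python3 -c "
from bench import r
print(r.job_done())"
```

```text
the job is handed in; nothing more can be done
None
```

The camera column is up three clicks with the lever released, then the large grey box's dial was turned two clicks clockwise; camera checks agreed with both, and I handed the job in just after 15 s on the robot's clock.

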